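Switch the ball sorter to its other tray

ROBOT

A 6-joint arm with a two-finger parallel gripper is mounted at the origin on the work surface. World frame = base frame: x ahead of the robot, y to its left, z up, the work surface at z = 0. Lengths are in m, angles in degrees, forces in N, time in s.
With the tool pointing down it reaches from about 0.4 to 0.825 m from the base axis. Payload 7 kg.
Tool frame: the origin (TCP) lies on the centre line of the jaws, within the pads' length; the fingertips stand 11 mm ahead of it and the grasp point (between the pads) lies 8 mm behind it; z points along the fingers, y is the line along which they close (so a half turn about z gives the same grasp; the last joint's range is limited). The gripper opens to 88 mm and grips with 3 to 60 N. Pads are 19 mm wide; open, the fingers measure 130 mm over their backs; the gripper's body (78 mm by 193 mm) begins 47 mm behind the grasp point.
Start: joints at [86.064, 20.546, 0.682, 0, -70.136, -16.507], TCP at [0.236, 0.632, 0.238] pointing down, gripper open.
Joint ranges: [-176.03, 176.03], [-82.01, 121.73], [-58.28, 71.71], [-173.87, 95.51], [-174.79, -0.11], [-173.66, 173.66]. Speed limits (degrees/s): [136.94, 136.94, 172.46, 180, 180, 180].

INTERFACE

Orientations are given as [roll, pitch, yaw] about the fixed x, y, z axes, in that order (R = Rz(yaw) Ry(pitch) Rx(roll)).
In Python, from plant import r, capture, camera_model, job gives the robot as it stands.
- The arm moves only by the tool drive_tool, never from a script. Its argument "increments" is a list that holds one entry, the list of rows, each a list of 5 numbers: the gripper's target within -1 to 1 (fully open at 1, half-way at 0, shut at -1), then the shift along the tool's x, y, z scaled (see below), then the turn about the tool's z scaled (see below). In form: [[[gripper, tx, ty, tz, roll], ...]]. A call has 1 to 5 rows; each row is the pose to reach, as a shift and turn from the pose commanded when the call began, along the tool's axes at that moment, turning the shorter way round; what a row does not reach only later rows make up. The controller multiplies each number of a shift by 120 mm and each number of a turn by 360 degrees. A row lasts 1/8 s, in which the tool goes at most 62.5 mm and 10.7 degrees, less where a joint would pass 70% of its speed; a pose out of reach is approached as far as the arm can. A call with a number of a shift or a turn outside -1 to 1 is refused whole. A call with a gripper value outside its range is refused whole. The fingers move at their own pace and stop on an object; "squeeze" is the grip in N (left out, the last holds). Time passes only in rows, so rows that repeat a pose let the fingers close. It gives the time, the measured TCP pose, the force, the opening and the grip force at its end, in the units of the state.
- r.get_state(): the state, without advancing time (a new reading comes with each control period).
- capture(name): name is "scene" or "top"; returns the picture (420x560x3 uint8, red, green, blue); there is no depth.
- camera_model(name): a dict with "camera_matrix" (3x3 intrinsics, pixels), "rvec" (rotation vector, rad) and "tvec" (3), from world to camera coordinates, as OpenCV has them. Camera axes: x right, y down, z forward; pixel columns grow to the right and rows downward; lengths in m; the calibration is good to about 2 mm. A picture is of the moment at which its call begins. camera_model takes no time and is no camera call.
- job.close_job(): hands the job in; it is judged then, once.
The state is a dict: "time_s": time; "joints": joint angles; "qd": joint speeds; "joint_torque": joint torques, N m; "tcp_pos": TCP position; "eef_rot": TCP orientation; "contact_force": force on the tool from outside, world axes, zero at the start; "moment": the same for the moment, N m; "gripper_width": finger opening in m; "gripper_force": force on a finger pad.
Only numpy, scipy, OpenCV 4.12 (cv2) and the standard library are available. Lean on these libraries where they do the work, as an engineer would, in place of code of your own. Each camera call takes 0.05 s, during which the arm holds its last target. There are 200 camera calls.

TASK

On the wooden ball sorter, press down the raised end of the seesaw gate so that it rocks over its pivot and stays tipped to the other side; then push the metal shutter fully aside so that the three waiting balls roll down into the tray on that other side. Only push with the fingertips: do not touch the balls, leave the things standing around where they are, and finish clear of everything.

Things in the scene. Friction and masses are not known exactly. Their poses are not given: they have to be found in the camera images.
- sorter: Fixed wooden ball sorter, about 300 x 540 x 220 mm; its place and yaw change. Origin: underside of its base board, on the table, below the gate's pivot. Own axes: +y to its left tray, +x uphill along the feed chute (away from the robot at yaw 0), z up. Trays at its two ends, the gate across the middle between them, the feed chute behind.
- tray_left (a point): Middle of the inner floor of the left (+y) tray, 17 mm above the table; inside 110 mm (sorter's x) x 140 mm (y), rim 57 mm above the table, outer wall 97 mm.
- tray_right (a point): The same point of the right (-y) tray.
- chute_lip (a point): Lower end of the feed chute's floor, 156 mm above the table, at the sorter's x 25 mm, y 0. The chute, 36 mm wide inside, walls 28 mm high and 5 mm thick, climbs from here towards +x by 0.2 rad for 190 mm; balls leaving it drop into the middle of the gate.
- gate (a joint): Angle of the seesaw gate, a wooden trough 280 mm long on the sorter's y; pivot along the sorter's x, 100 mm above its origin. +0.22 rad: tipped fully left (+y end down, balls roll into the left tray); -0.22: fully right. Top-heavy (30 mm steel knob 104 mm above the pivot): it rests only at a stop and starts at either. Under 1 N on the raised plate rocks it past the middle; it then falls over.
- pad_left (a point): Centre of the upper face of the thumb plate at the gate's left (+y) end, 57 (x) x 50 (y) x 6 mm, on the trough's side towards the sorter's -x. Moves with the gate: sorter's x -60 mm, y about +113 mm, height 139 mm with that end up, 90 mm with it down. The trough's wall rises 20 mm over the plate (70 mm at mid-gate), 37 mm from this point towards +x; nothing stands above.
- pad_right (a point): The same point on the thumb plate at the gate's right (-y) end (y about -113 mm).
- shutter (a joint): Slide of the aluminium shutter that holds the balls back in the feed chute, in m: near 0 shut, 0.05 fully aside (its stop). Slides along the sorter's +y, stays where it is left, friction about 1 N. A ball passes from about 0.034 on.
- shutter_tab (a point): Middle of the outer face (looking to the sorter's -y) of the shutter's upright push tab, a plate 34 (x) x 6 (y) x 50 mm (z), reaching 22 mm above and 28 mm below this point. Shut, it lies at the sorter's x 61 mm, y -88 mm, height 203 mm, 65 mm outside the chute's right wall (wall top 192 mm high here). Push it towards the sorter's +y, 50 mm. Free space around it.
- ball1_center (a point): Centre of wooden ball 1 (the first, against the shutter), 32 mm diameter, 14 g; it waits in the feed chute behind the shutter.
- ball2_center (a point): Centre of wooden ball 2 (the second), 32 mm diameter, 14 g; it waits in the feed chute behind the shutter.
- ball3_center (a point): Centre of wooden ball 3 (the last, highest up), 32 mm diameter, 14 g; it waits in the feed chute behind the shutter.
- ball1: The same ball 1 as a body (its origin turns as it rolls: use its centre).
- ball2: The same ball 2 as a body (its origin turns as it rolls: use its centre).
- ball3: The same ball 3 as a body (its origin turns as it rolls: use its centre).
- jar: Bystander: jar, 54 mm wide, 75 mm tall, standing on the table in the nook left of the feed chute, behind the left tray. Origin: centre of its underside.
- sanding_block: Bystander: cork sanding block 60 x 100 x 34 mm in the nook right of the feed chute. Origin: centre of its underside.
- paint_a: Bystander: paint bottle, 48 mm wide, 130 mm tall, left of the sorter. Origin: centre of its underside.
- paint_b: Bystander: paint bottle like the other.
- bucket: Bystander: open plastic bucket, 150 mm wide, 140 mm tall, left of the sorter. Origin: centre of its underside.
- scraper: Bystander: flat scraper lying right of the sorter.
- brush: Bystander: paint brush lying right of the sorter.

How it is judged (in metres and radians):
On the way, in this order (a step that is already met when the one before it is completed fails the run):
1. the gate is rocked over to its other stop while the shutter still holds the balls ((value of joint gate above 0.18 rad or value of joint gate below -0.18 rad) and distance of pad_left from where it was at the start of the episode above 0.028 m and value of joint shutter below 0.025 m), for 0.2 s.
2. the shutter is pushed aside (value of joint shutter above 0.04 m), for 0.1 s.
At the end, for the whole second after the job is handed in: The gate rests at the stop opposite to where it began (beyond 0.18 rad), the shutter is open by more than 40 mm, and all three balls lie at rest in the tray on the side the gate is now tipped to ((value of joint gate above 0.18 rad or value of joint gate below -0.18 rad) and distance of pad_left from where it was at the start of the episode above 0.028 m and value of joint shutter above 0.04 m and ((value of joint gate above 0.18 rad and y of ball1_center in the frame of sorter between 0.11 and 0.27 m and y of ball2_center in the frame of sorter between 0.11 and 0.27 m and y of ball3_center in the frame of sorter between 0.11 and 0.27 m) or (value of joint gate below -0.18 rad and y of ball1_center in the frame of sorter between -0.27 and -0.11 m and y of ball2_center in the frame of sorter between -0.27 and -0.11 m and y of ball3_center in the frame of sorter between -0.27 and -0.11 m)) and x of ball1_center in the frame of sorter between -0.06 and 0.06 m and x of ball2_center in the frame of sorter between -0.06 and 0.06 m and x of ball3_center in the frame of sorter between -0.06 and 0.06 m and z of each of ball1_center, ball2_center, ball3_center in the frame of sorter below 0.06 m and linear speed of each of ball1, ball2, ball3 below 0.1 m/s); the robot touches nothing.
It fails at once if a ball is touched by the fingers or the arm (contact force between any of the fingers, the arm and ball1 above 0.3 N or contact force between any of the fingers, the arm and ball2 above 0.3 N or contact force between any of the fingers, the arm and ball3 above 0.3 N).
It fails at once if a ball is lifted (height (world z) of any of ball1_center, ball2_center, ball3_center above 0.235 m).
It fails at once if a bystander is moved by more than 30 mm (distance of any of jar, sanding_block, paint_a, paint_b, bucket, scraper, brush from where it was at the start of the episode above 0.03 m).
It also fails if it takes over 48 s, if anything falls off the work surface, if the arm or the gripper's body presses on something with over 40 N, if the wrist force passes 120 N, or if a joint passes its speed limit or range.

## Working session

There is one attempt and no reset: what is moved stays moved. The work goes in short steps, Python scripts to look and compute and a tool call to move; the robot and the scene stay as the last step left them, time stands still between calls to the robot, and variables do not carry over. Pictures are saved under pics/ and viewed, at most 10 in all, crops included, and the job is handed in when it is done.

Besides the shell and the picture viewer there is one more tool, called after "Request:" in YAML: its name, and indented under it one key for each argument. drive_tool: Moves the arm, as the interface text tells. Its arguments: {"type":"object","properties":{"increments":{"type":"array"},"squeeze":{"type":"number"}},"required":["increments"]}

```bash
mkdir -p pics; python3 - <<'E'
from plant import r,capture,camera_model
import cv2
for n in("scene","top"):
    cv2.imwrite(f"pics/{n}0.png",capture(n)[:,:,::-1]); m=camera_model(n); print(n,m)
s=r.get_state();print(s["tcp_pos"],s["eef_rot"],s["time_s"],s["gripper_width"])
E
```

```text
scene {'camera_matrix': array([[393.93274824,   0.        , 277.29509928],
       [  0.        , 393.93274824, 211.27693443],
       [  0.        ,   0.        ,   1.        ]]), 'rvec': array([ 0.83404233,  2.64679861, -0.93543501]), 'tvec': array([ 0.46074707, -0.1199849 ,  1.46426217])}
top {'camera_matrix': array([[481.71596401,   0.        , 284.32521471],
       [  0.        , 481.71596401, 212.82467798],
       [  0.        ,   0.        ,   1.        ]]), 'rvec': array([ 2.15587346, -2.17622904,  0.07752762]), 'tvec': array([0.00755517, 0.56757714, 1.53246549])}
[0.23561064 0.63211454 0.23671953] [ 1.79916200e+02 -7.20005556e-03 -2.04475868e+01] 0.1 0.08786067413185766
```

View pics/scene0.png

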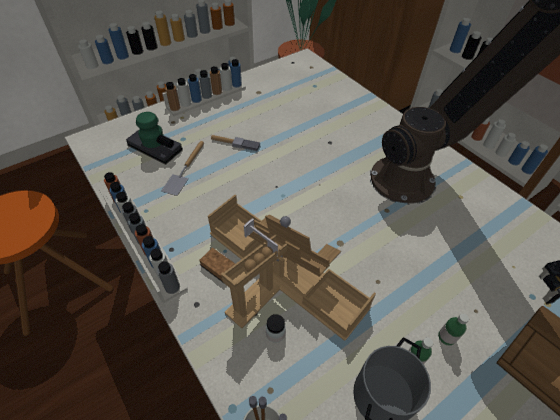

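View pics/top0.png

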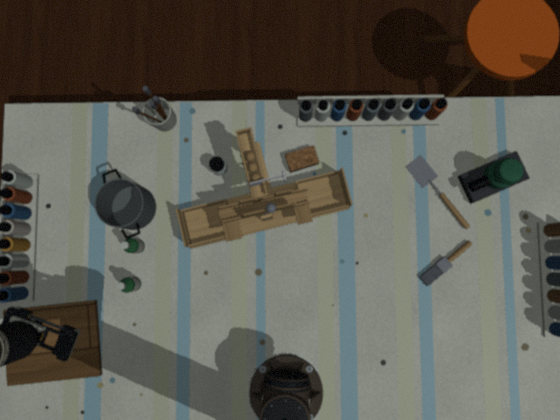

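The scene view shows the sorter at about (290,265), with the shutter rod near (262,235). In the top view its trays end near (183,227) and (348,190), with the chute going up to (243,130). I'll zoom in to pick features.

```bash
python3 - <<'E'
import cv2
a=cv2.imread("pics/scene0.png")[180:350,190:390];b=cv2.imread("pics/top0.png")[115:265,165:365]
for n,i in(("s",a),("t",b)):
    i=cv2.resize(i,None,fx=4,fy=4,interpolation=cv2.INTER_CUBIC); cv2.imwrite(f"pics/{n}1.png",cv2.convertScaleAbs(i,alpha=1.5)[:600])
E
```

```text
(no output)
```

View pics/s1.png

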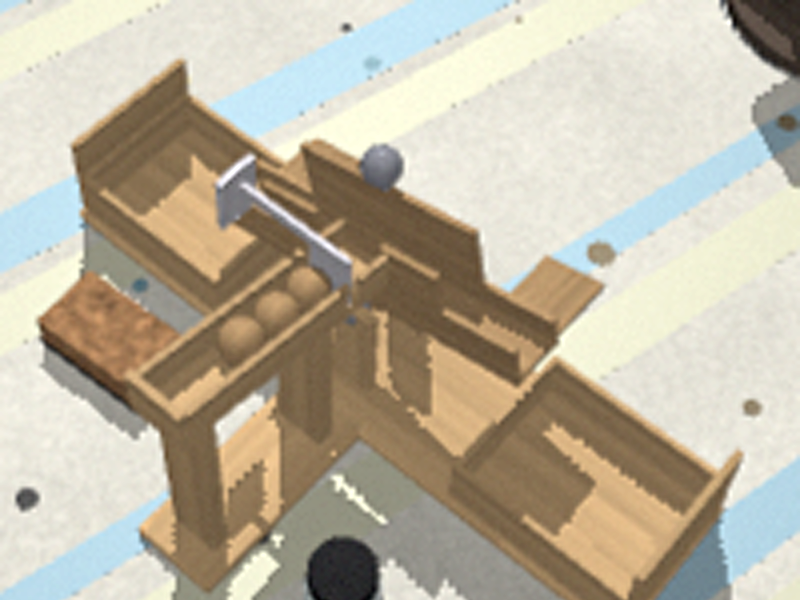

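View pics/t1.png

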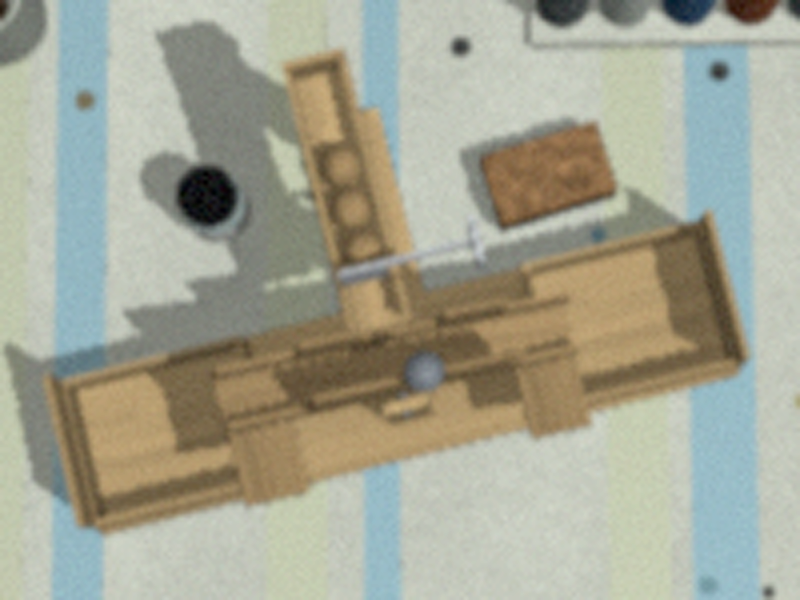

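The crops show the left plate at about (272,463) and the right plate at (555,395) in the top crop. The tab is at (478,243), the knob at (423,372), and the three balls sit behind the shutter. I'll fit the sorter pose under both gate hypotheses.

```bash
cat > h.py <<'E'
import numpy as np,cv2
from plant import r,capture,camera_model
def proj(n,P):
    m=camera_model(n); return cv2.projectPoints(np.array(P,float).reshape(-1,3),m["rvec"],m["tvec"],m["camera_matrix"],None)[0][:,0]
def W(p,q):
    c,s=np.cos(p[2]),np.sin(p[2]); q=np.atleast_2d(q); return np.c_[p[0]+c*q[:,0]-s*q[:,1],p[1]+s*q[:,0]+c*q[:,1],q[:,2]]
E
python3 - <<'E'
from h import *
from scipy.optimize import least_squares
T=np.array([[69,452],[728,287],[272,463],[555,395],[478,243],[316,60],[423,372]])/4+[165,115]
S=np.array([[236,169],[548,257],[605,287],[157,398],[382,165]])/4+[190,180]
for a in(.22,-.22):
    zl=.1145-.0245*np.sign(a); zr=.229-zl; k=[0,.104*np.sin(a),.1+.104*np.cos(a)]; ch=[.206,0,.221]
    MT=[[0,.27,.097],[0,-.27,.097],[-.06,.113,zl],[-.06,-.113,zr],[.061,-.091,.225],ch,k]
    MS=[[.061,-.091,.225],[-.0885,.088,zl+(.0055 if a>0 else -.0055)],[-.0885,.138,zl-.0055*np.sign(a)],ch,k]
    f=lambda p:np.r_[proj("top",W(p,MT))-T,proj("scene",W(p,MS))-S]
    o=least_squares(lambda p:f(p).ravel(),[.55,.05,.2],loss="soft_l1");p=o.x
    print(a,o.cost,p,np.degrees(p[2]));print(f(p).round(1).tolist())
    for n,q in(("padL",[-.06,.113,zl]),("padR",[-.06,-.113,zr]),("tab",[.061,-.088,.203])):print(n,W(p,q).round(4))
E
```

```text
0.22 69.25897989441289 [0.58298396 0.06243121 0.24712244] 14.159072786012551
[[-2.4, 0.1], [1.8, -2.9], [1.0, 3.4], [1.3, 0.5], [2.8, -3.2], [-0.1, 2.6], [-16.2, -3.8], [-3.9, -1.8], [0.3, 4.8], [-0.3, 8.9], [1.7, -2.3], [6.8, 13.1]]
padL [[0.4972 0.1573 0.09  ]]
padR [[ 0.5524 -0.0618  0.139 ]]
tab [[ 0.6637 -0.008   0.203 ]]
-0.22 41.09551230198772 [0.58562663 0.06514343 0.23420576] 13.419001766882607
[[-3.5, -1.8], [1.2, -2.6], [-2.3, 1.4], [-0.1, 1.5], [2.2, -3.8], [-0.1, 1.5], [-1.9, -8.6], [-4.1, -1.1], [1.8, -1.1], [2.5, -0.9], [0.5, -1.6], [-6.3, 5.2]]
padL [[0.501  0.1611 0.139 ]]
padR [[ 0.5535 -0.0587  0.09  ]]
tab [[ 0.6654 -0.0063  0.203 ]]
```

```bash
python3 - <<'E'
from h import *
from scipy.optimize import least_squares
T=np.array([[69,452],[728,287],[272,463],[555,395],[478,243],[316,60],[423,372]])/4+[165,115]
S=np.array([[236,169],[548,257],[605,287],[157,398],[382,165]])/4+[190,180]
for a in(.22,-.22):
    zl=.1145-.0245*np.sign(a); zr=.229-zl; ch=[.206,0,.221]
    def f(p):
        k=[p[3],.104*np.sin(a),.1+.104*np.cos(a)];t=[p[4],p[5],.225]
        MT=[[0,p[6],.097],[0,-p[6],.097],[-.06,.113,zl],[-.06,-.113,zr],t,ch,k]
        MS=[t,[-.0885,.088,zl-.0055*np.sign(-a)],[-.0885,.138,zl-.0055*np.sign(a)],ch,k]
        return np.r_[proj("top",W(p,MT))-T,proj("scene",W(p,MS))-S]
    o=least_squares(lambda p:f(p).ravel(),[.55,.05,.2,0,.06,-.09,.27]);p=o.x
    print(a,o.cost,p.round(4),np.degrees(p[2]));print(f(p).round(1).tolist())
    for n,q in(("padL",[-.06,.113,zl]),("padR",[-.06,-.113,zr]),("tabtop",[p[4],p[5],.225])):print(n,W(p,q).round(4))
    print(proj("top",[[.5,.1,0]]),)
E
```

```text
0.22 206.37168102915294 [ 0.5852  0.0515  0.268  -0.0188  0.0552 -0.0703  0.2625] 15.354031945220166
[[3.9, 0.5], [2.5, -4.7], [5.1, 3.3], [5.1, -1.1], [-0.4, -0.6], [2.3, 2.2], [-10.6, 1.8], [0.3, -0.8], [-2.8, 1.8], [-3.3, 5.6], [-0.2, -4.1], [8.1, 6.4]]
padL [[0.4974 0.1446 0.09  ]]
padR [[ 0.5572 -0.0733  0.139 ]]
tabtop [[ 0.657  -0.0017  0.225 ]]
[[254.83881613 234.37620431]]
-0.22 16.888386161780616 [ 0.5878  0.0639  0.2377 -0.0274  0.0519 -0.0801  0.2627] 13.617152233252742
[[-0.8, -2.8], [-0.8, -3.0], [-1.8, 0.7], [0.3, 0.7], [-0.4, -0.6], [0.1, 0.8], [0.8, -0.2], [0.3, -0.8], [0.9, -1.2], [1.7, -1.0], [-0.3, -1.3], [-0.7, -0.7]]
padL [[0.5028 0.1596 0.139 ]]
padR [[ 0.556 -0.06   0.09 ]]
tabtop [[ 0.657  -0.0017  0.225 ]]
[[254.83881613 234.37620431]]
```

The gate starts tipped right (-0.22), with the left plate raised. The left plate is at about (0.502, 0.160, 0.139), the sorter yaw is 13.6°, and the tab face is at about (0.657, -0.005). First I'll move over the left plate, with the fingers shut and tool y along sorter x.

Request:
drive_tool:
  increments:
    - [[-1,0.3,0.25,-0.3,0.03],[-1,0.6,0.5,-0.3,0.06],[-1,0.9,0.8,-0.3,0.09],[-1,1,0.85,-0.3,0.12],[-1,1,0.85,-0.3,0.148]]

```text
time_s: 0.72
tcp_pos: [0.3133, 0.4936, 0.2737]
eef_rot: [180.0, 0.0, -74.2]
contact_force: [0.4, 0.1, -0.7]
gripper_width: 0.0433
gripper_force: 0.0
```

```bash
cat >> h.py <<'E'
P=np.array([.5878,.0639,.2377])
def go(q):  # tool-axis scaled shift to sorter-frame TCP target q
    from scipy.spatial.transform import Rotation as R
    s=r.get_state(); A=R.from_euler("xyz",s["eef_rot"],degrees=True).as_matrix()
    d=A.T@(W(P,q)[0]-s["tcp_pos"]); print(s["time_s"],np.round(s["tcp_pos"],4),np.round(s["eef_rot"],1),"F",np.round(s["contact_force"],1),"w",s["gripper_width"],"shift",(d/.12).round(3),"turn",round((s["eef_rot"][2]-(np.degrees(P[2])-90))/360,4))
E
python3 -c "
from h import *
go([-.064,.118,.265])"
```

```text
0.725 [0.3133 0.4936 0.2737] [180.    0.  -74.2] F [ 0.4  0.1 -0.7] w 0.04330899422986008 shift [ 3.066 -0.729  0.072] turn 0.0062
```

Request:
drive_tool:
  increments:
    - [[-1,0.4,-0.1,0,0.006],[-1,0.8,-0.2,0,0.006],[-1,1,-0.25,0,0.006]]

```text
time_s: 1.1
tcp_pos: [0.3756, 0.3861, 0.2734]
eef_rot: [180.0, -0.0, -75.9]
contact_force: [0.5, 0.5, 1.1]
gripper_width: 0.0131
gripper_force: 0.0
```

Request:
drive_tool:
  increments:
    - [[-1,0.4,-0.1,0,0],[-1,0.8,-0.2,0,0],[-1,1,-0.25,0,0]]

```text
time_s: 1.48
tcp_pos: [0.4338, 0.277, 0.2734]
eef_rot: [180.0, -0.0, -76.0]
contact_force: [0.7, 0.4, 0.1]
gripper_width: 0.0005
gripper_force: 0.0
```

Request:
drive_tool:
  increments:
    - [[-1,0.4,-0.1,0,0],[-1,0.8,-0.2,0,0],[-1,0.95,-0.2,0,0],[-1,0.95,-0.2,0,0]]

```text
time_s: 1.98
tcp_pos: [0.4844, 0.1734, 0.2733]
eef_rot: [180.0, 0.0, -76.0]
contact_force: [-0.3, 0.1, 0.0]
gripper_width: 0.0004
gripper_force: 0.0
```

```bash
python3 -c "
from h import *
go([-.064,.118,.265])
a=capture('top')[115:265,165:365,::-1];b=capture('scene')[180:330,190:390,::-1]
cv2.imwrite('pics/t2.png',cv2.convertScaleAbs(cv2.resize(np.hstack([a,b]),None,fx=2,fy=2,interpolation=2),alpha=1.4))"
```

```text
1.975 [0.4844 0.1734 0.2733] [180.   0. -76.] F [-0.3  0.1  0. ] w 0.00039003559423661673 shift [ 0.107 -0.088  0.07 ] turn 0.001
```

View pics/t2.png

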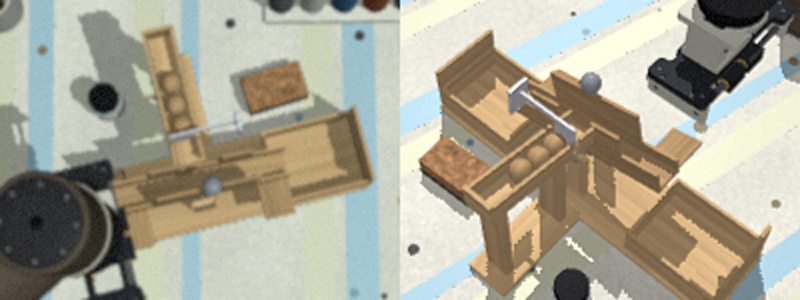

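The picture shows the shut fingers above the left plate, with the tip at (705,125) and the plate at (680,148) in the right half. That matches the estimate, so I'll correct sideways and press down.

Request:
drive_tool:
  increments:
    - [[-1,0.11,-0.09,0.3,0.001],[-1,0.11,-0.09,0.6,0.001],[-1,0.11,-0.09,0.9,0.001],[-1,0.11,-0.09,0.9,0.001]]

```text
time_s: 2.58
tcp_pos: [0.4964, 0.1643, 0.1633]
eef_rot: [179.7, -0.1, -76.2]
contact_force: [-0.5, 0.3, 0.9]
gripper_width: 0.0004
gripper_force: 0.0
```

Request:
drive_tool:
  increments:
    - [[-1,0,0,0.1,0],[-1,0,0,0.2,0],[-1,0,0,0.3,0],[-1,0,0,0.4,0],[-1,0,0,0.43,0]]

```text
time_s: 3.2
tcp_pos: [0.4977, 0.1639, 0.1129]
eef_rot: [179.9, -0.0, -76.3]
contact_force: [-0.1, 0.3, 0.5]
gripper_width: 0.0003
gripper_force: 0.0
```

Request:
drive_tool:
  increments:
    - [[-1,0,0,0,0],[-1,0,0,0,0],[-1,0,0,-0.4,0],[-1,0,0,-0.8,0],[-1,0,0,-1,0]]

```text
time_s: 3.82
tcp_pos: [0.4991, 0.1648, 0.2374]
eef_rot: [-179.8, 0.1, -76.2]
contact_force: [0.8, 0.4, -0.4]
gripper_width: 0.0006
gripper_force: 0.0
```

```bash
python3 -c "
from h import *
go([.052,-.125,.271])
a=capture('top')[115:265,165:365,::-1];b=capture('scene')[180:330,190:390,::-1]
cv2.imwrite('pics/t3.png',cv2.convertScaleAbs(cv2.resize(np.hstack([a,b]),None,fx=2,fy=2,interpolation=2),alpha=1.4))"
```

```text
3.825 [0.4991 0.1648 0.2374] [-1.798e+02  1.000e-01 -7.620e+01] F [ 0.8  0.4 -0.4] w 0.0005982796192839668 shift [ 2.035 -0.949 -0.279] turn 0.0004
```

View pics/t3.png

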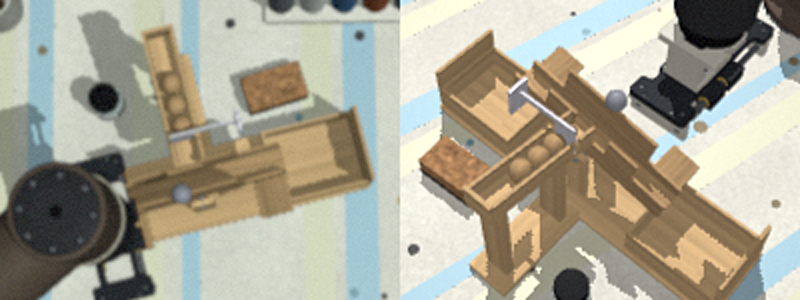

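The gate has tipped left: the knob moved to (615,100) and the left end is down. Next I'll rise and cross over to the outer side of the shutter tab.

Request:
drive_tool:
  increments:
    - [[-1,0,0,-0.3,0],[-1,0.3,-0.1,-0.32,0],[-1,0.6,-0.3,-0.32,0],[-1,0.9,-0.5,-0.32,0],[-1,1,-0.5,-0.32,0]]

```text
time_s: 4.55
tcp_pos: [0.586, 0.0604, 0.2709]
eef_rot: [179.9, -0.0, -76.4]
contact_force: [0.4, 0.7, -0.8]
gripper_width: 0.0001
gripper_force: 0.0
```

Request:
drive_tool:
  increments:
    - [[-1,0.3,-0.1,0,0],[-1,0.6,-0.3,0,0],[-1,1,-0.44,0,0],[-1,1,-0.44,0,0],[-1,1,-0.44,0,0]]

```text
time_s: 5.18
tcp_pos: [0.6642, -0.0419, 0.2717]
eef_rot: [179.9, 0.0, -76.3]
contact_force: [-0.3, -0.3, 0.4]
gripper_width: 0.0005
gripper_force: 0.0
```

```bash
python3 -c "
from h import *
go([.052,-.125,.199])
a=capture('top')[115:265,165:365,::-1];b=capture('scene')[180:330,190:390,::-1]
cv2.imwrite('pics/t4.png',cv2.convertScaleAbs(cv2.resize(np.hstack([a,b]),None,fx=2,fy=2,interpolation=2),alpha=1.4))"
```

```text
5.175 [ 0.6642 -0.0419  0.2717] [179.9   0.  -76.3] F [-0.3 -0.3  0.4] w 0.0004917539796039425 shift [ 0.035 -0.023  0.606] turn 0.0003
```

View pics/t4.png

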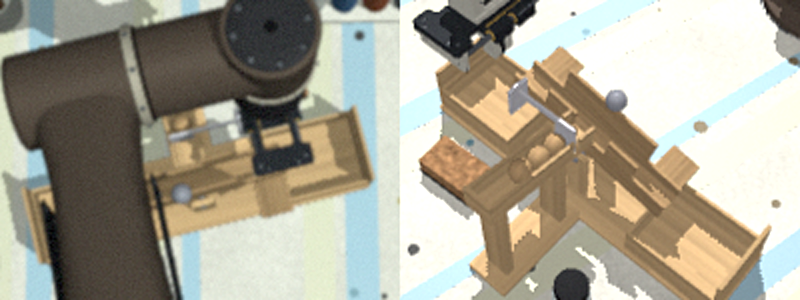

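The fingers are outside the tab, with the tip near (478,70) and the tab at (518,95). I'll descend and push in the -tool-x direction.

Request:
drive_tool:
  increments:
    - [[-1,0.03,-0.02,0.2,0],[-1,0.03,-0.02,0.4,0],[-1,0.03,-0.02,0.6,0],[-1,0.03,-0.02,0.6,0]]

```text
time_s: 5.78
tcp_pos: [0.6665, -0.044, 0.1989]
eef_rot: [179.8, 0.0, -76.2]
contact_force: [2.0, -1.3, 1.0]
gripper_width: 0.0003
gripper_force: 0.0
```

Request:
drive_tool:
  increments:
    - [[-1,-0.12,0,0,0],[-1,-0.24,0,0,0],[-1,-0.36,0,0,0],[-1,-0.48,0,0,0],[-1,-0.55,0,0,0]]

```text
time_s: 6.4
tcp_pos: [0.6521, 0.0203, 0.2007]
eef_rot: [-180.0, -0.0, -76.2]
contact_force: [0.4, -1.2, 0.2]
gripper_width: -0.0
gripper_force: 0.6
```

Request:
drive_tool:
  increments:
    - [[-1,-0.03,0,0,0],[-1,-0.06,0,0,0],[-1,-0.08,0,0,0],[-1,-0.1,0,0,0],[-1,-0.1,0,0,0]]

```text
time_s: 7.02
tcp_pos: [0.6499, 0.0285, 0.2004]
eef_rot: [180.0, -0.2, -76.3]
contact_force: [5.2, -9.9, -1.1]
gripper_width: -0.0002
gripper_force: 5.4
```

```bash
python3 -c "
from h import *
go([.052,-.048,.199])
a=capture('top')[115:265,165:365,::-1];b=capture('scene')[180:330,190:390,::-1]
cv2.imwrite('pics/t5.png',cv2.convertScaleAbs(cv2.resize(np.hstack([a,b]),None,fx=2,fy=2,interpolation=2),alpha=1.4))"
```

```text
7.025 [0.6499 0.0285 0.2004] [180.   -0.2 -76.3] F [ 5.2 -9.9 -1.1] w -0.00018564965690182533 shift [-0.009  0.     0.012] turn 0.0002
```

View pics/t5.png

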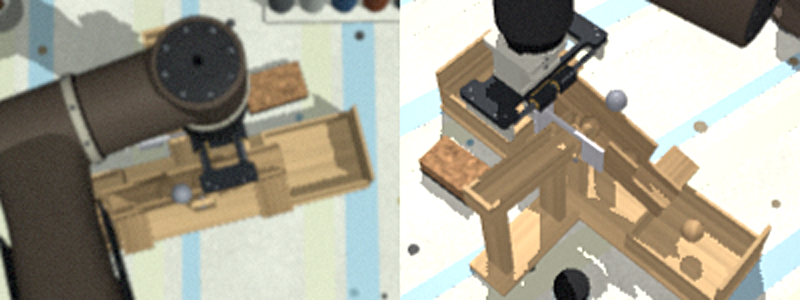

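The shutter has hit its stop (11 N at 50 mm) and the balls are rolling into the left tray near (690,230). I'll back off, rise and check.

Request:
drive_tool:
  increments:
    - [[-1,0.15,0,0,0],[-1,0.3,0,0,0],[-1,0.45,0,0,0],[-1,0.45,0,0,0],[-1,0.45,0,-0.3,0]]

```text
time_s: 7.75
tcp_pos: [0.6606, -0.0222, 0.2335]
eef_rot: [179.6, 0.1, -76.3]
contact_force: [0.4, 0.8, 0.5]
gripper_width: 0.0008
gripper_force: 0.0
```

Request:
drive_tool:
  increments:
    - [[-1,0,0,-0.4,0],[-1,0.2,0,-0.8,0],[-1,0.5,0,-1,0],[-1,0.8,0,-1,0],[-1,0.8,0,-1,0]]

```text
time_s: 8.38
tcp_pos: [0.6852, -0.1169, 0.356]
eef_rot: [180.0, 0.0, -76.4]
contact_force: [0.4, 0.4, -1.5]
gripper_width: 0.0005
gripper_force: 0.0
```

Request:
drive_tool:
  increments:
    - [[-1,0,0,0,0],[-1,0,0,0,0],[-1,0,0,0,0],[-1,0,0,0,0],[-1,0,0,0,0]]

```text
time_s: 9.0
tcp_pos: [0.6851, -0.1146, 0.3565]
eef_rot: [-180.0, -0.0, -76.2]
contact_force: [-0.3, -1.1, -0.2]
gripper_width: 0.0004
gripper_force: 0.0
```

```bash
python3 -c "
from h import *
go([.052,-.048,.199])
a=capture('top')[115:265,165:365,::-1];b=capture('scene')[180:330,190:390,::-1]
cv2.imwrite('pics/t6.png',cv2.convertScaleAbs(cv2.resize(np.hstack([a,b]),None,fx=2,fy=2,interpolation=2),alpha=1.4))"
```

```text
9.0 [ 0.6851 -0.1146  0.3565] [-180.    -0.   -76.2] F [-0.3 -1.1 -0.2] w 0.00041194213214291005 shift [-1.237e+00  1.000e-03  1.312e+00] turn 0.0005
```

View pics/t6.png

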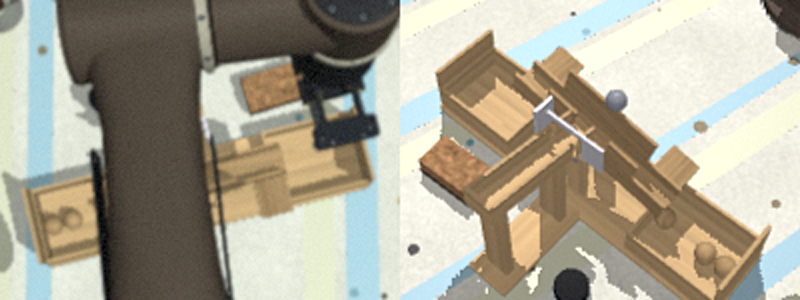

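Two balls are in the tray, and the third, at (665,217), is just leaving the gate's end. I'll wait and look again.

Request:
drive_tool:
  increments:
    - [[-1,0,0,0,0],[-1,0,0,0,0],[-1,0,0,0,0],[-1,0,0,0,0],[-1,0,0,0,0]]

```text
time_s: 9.72
tcp_pos: [0.6851, -0.1149, 0.3564]
eef_rot: [-180.0, 0.0, -76.2]
contact_force: [0.4, -0.3, 0.3]
gripper_width: 0.0005
gripper_force: 0.0
```

Request:
drive_tool:
  increments:
    - [[-1,0,0,0,0],[-1,0,0,0,0],[-1,0,0,0,0],[-1,0,0,0,0],[-1,0,0,0,0]]

```text
time_s: 10.35
tcp_pos: [0.6851, -0.1149, 0.3564]
eef_rot: [180.0, -0.0, -76.2]
contact_force: [-0.2, 0.2, 0.4]
gripper_width: 0.0011
gripper_force: 0.0
```

Request:
drive_tool:
  increments:
    - [[-1,0,0,0,0],[-1,0,0,0,0],[-1,0,0,0,0],[-1,0,0,0,0],[-1,0,0,0,0]]

```text
time_s: 10.98
tcp_pos: [0.6851, -0.1149, 0.3564]
eef_rot: [180.0, -0.0, -76.2]
contact_force: [-0.2, 0.5, 1.3]
gripper_width: 0.0005
gripper_force: 0.0
```

```bash
python3 -c "
from h import *
a=capture('top')[115:265,165:365,::-1];b=capture('scene')[180:330,190:390,::-1]
cv2.imwrite('pics/t7.png',cv2.convertScaleAbs(cv2.resize(np.hstack([a,b]),None,fx=2,fy=2,interpolation=2),alpha=1.4))"
```

```text
(no output)
```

View pics/t7.png

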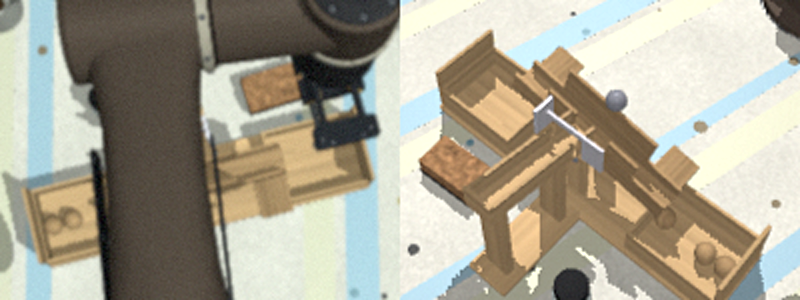

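The two balls at rest are in the tray. The third sits still at (665,217), which is scene pixel (322.5,288.5), so I'll work out where that is in the sorter.

```bash
python3 - <<'E'
from h import *
from scipy.optimize import fsolve
for px in([332.5-10,288.5],[343,306.5],[352,313],):
  for z in(.033,.06,.08,.1):
    s=fsolve(lambda v:proj("scene",W(P,[v[0],v[1],z]))[0]-px,[0,.15]); print(px,z,s.round(3),proj("top",W(P,[s[0],s[1],z])).round(1)[0])
# top view tray balls
for px in([165+26,115+112],[165+35.5,115+109.5],[165+47.5,115+100]):
    print("top",px,fsolve(lambda v:proj("top",W(P,[v[0],v[1],.033]))[0]-px,[0,.15]).round(3))
a=cv2.imread("pics/t6.png").astype(int)[:,400:];b=cv2.imread("pics/t7.png").astype(int)[:,400:];d=abs(a-b).sum(2);print("diff near ball3",d[195:240,245:290].mean(),"bg",d[0:100,100:200].mean())
E
```

```text
[322.5, 288.5] 0.033 [-0.013  0.138] [224.5 221.1]
[322.5, 288.5] 0.06 [-0.     0.145] [220.3 216.9]
[322.5, 288.5] 0.08 [0.01 0.15] [217.  213.7]
[322.5, 288.5] 0.1 [0.02  0.155] [213.7 210.4]
[343, 306.5] 0.033 [-0.007  0.215] [200.9 224.9]
[343, 306.5] 0.06 [0.007 0.22 ] [196.9 220.7]
[343, 306.5] 0.08 [0.016 0.223] [193.8 217.4]
[343, 306.5] 0.1 [0.026 0.227] [190.7 214.1]
[352, 313] 0.033 [-0.007  0.245] [191.9 227.3]
[352, 313] 0.06 [0.006 0.249] [188.  223.1]
[352, 313] 0.08 [0.016 0.252] [185.  219.8]
[352, 313] 0.1 [0.025 0.255] [181.9 216.5]
top [191, 227] [-0.005  0.248]
top [200.5, 224.5] [-0.005  0.216]
top [212.5, 215] [0.015 0.171]
diff near ball3 4.82320987654321 bg 3.758
```

Balls 1 and 2 are on the tray floor at y 0.216 and 0.248. Ball 3's line of sight fits the tray floor at y≈0.138, against the inner wall. I'll swing the arm away to check this with the top view.

Request:
drive_tool:
  increments:
    - [[-1,0.3,0.15,0,0],[-1,0.6,0.3,0,0],[-1,0.9,0.45,0,0],[-1,1,0.5,0,0]]

```text
time_s: 11.58
tcp_pos: [0.6547, -0.2478, 0.3564]
eef_rot: [180.0, -0.0, -76.4]
contact_force: [-0.0, 1.2, 0.1]
gripper_width: 0.0006
gripper_force: 0.0
```

Request:
drive_tool:
  increments:
    - [[-1,0.3,0.15,0,0],[-1,0.6,0.3,0,0],[-1,0.9,0.45,0,0],[-1,1,0.5,0,0],[-1,1,0.5,0,0]]

```text
time_s: 12.2
tcp_pos: [0.6256, -0.3768, 0.356]
eef_rot: [180.0, 0.0, -76.3]
contact_force: [0.1, 0.0, -0.9]
gripper_width: 0.0003
gripper_force: 0.0
```

```bash
python3 - <<'E'
from h import *
t=capture("top");s=capture("scene")
print("top rows 204-232, cols 186-240 (gray)")
g=cv2.cvtColor(t,cv2.COLOR_RGB2GRAY)
for y in range(204,234):print(y," ".join("%3d"%v for v in g[y,186:242:1]))
print("scene");g=cv2.cvtColor(s,cv2.COLOR_RGB2GRAY)
for y in range(276,304):print(y," ".join("%3d"%v for v in g[y,304:342]))
for n,q in(("gate end R",[[.02,.137,.07],[-.02,.137,.07],[.02,.137,.09],[-.02,.137,.09]]),("inner rim",[[.055,.12,.057],[-.055,.12,.057]])):
  print(n,proj("top",W(P,q)).round(0).tolist(),proj("scene",W(P,q)).round(0).tolist())
E
```

```text
top rows 204-232, cols 186-240 (gray)
204 104 102 102 104 106 111 116 116 112 116 113 115 111 110 104 104 106  98  94  93  90  86  92  95  93  84  76  73  73  80  82  81  83  89  89  91  96  95  94  92  76  71  86 101 106 104 105 106 105  98  99  95  90  83  72  60
205 101 103 106 103 105 111 114 115 112 111 106 106 102  98  96  91  89  80  78  78  80  78  83  84  80  81  80  80  85  90  91  93  96  93  93  94  91  97  95  90  82  73  84 102 108 109 100  98  93  86  83  76  67  62  59  56
206 105 102 106 105 107 104 105 105 103  98  97  92  89  82  79  79  76  80  86  93 100 103 114 118 111  96  87  94  93  94  97  96  94  95  98  96  94  94  95  95  91  84  88 101 110 103  91  86  77  73  67  64  56  61  63  67
207 103 102 103 100  97  96  94  95  87  81  79  73  72  73  81  91  98 107 121 122 128 131 136 138 130 106  95  95  98  98  94  95  93  94  96  93 101  97 102 103 103 103 106 104 101  91  80  76  72  70  71  68  68  75  74  80
208 102  99  93  94  89  82  76  75  76  72  69  71  77  88 116 123 128 132 137 142 141 140 143 145 132 103  94  95  96  95  98  97  96  94  98 104 10
[... 9668 characters left out ...]
127 134 128 126
301  76  76  74  71  76 104 122  95  97  83  83  86  87  90  88  88  87  83  85  86  86  86  83  85 107 141 141 141 139 141 140 135 129 125 122 123 106  72
302  73  77  77  75  72  70  95 128 129  95  92  84  86  84  87  89  90  86  85  84  85  82  84  93 129 135 137 139 140 141 140 141 139 128 101 102 102  61
303  72  74  78  78  78  69  71  90 115 128 121  92  86  86  86  88  87  90  87  85  86  84  84  81  94 135 134 132 138 138 138 140 141 132  92 102  91  70
gate end R [[221.0, 210.0], [224.0, 222.0], [220.0, 209.0], [223.0, 222.0]] [[316.0, 290.0], [325.0, 280.0], [317.0, 286.0], [326.0, 277.0]]
inner rim [[224.0, 198.0], [232.0, 232.0]] [[303.0, 297.0], [327.0, 271.0]]
```

Ball 3 can't be on the gate: on its sight line, every height above the tray floor lies past the gate's end. The top view also shows the gate floor's end empty. It rests on the tray floor under the gate's end, at y≈0.138, which is within limits, so I'm handing in.

```bash
python3 -c "
from plant import job
print(job.close_job())"
```

```text
the job is handed in; nothing more can be done
None
```

I tipped the gate to the left, pushed the shutter to its stop, and handed the job in with the arm clear. All three balls are in the left tray by my reading of the images; ball 3 is partly hidden under the gate's end, and the hand-in returned no verdict.

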